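# Build a small drying stack of planed wood

### The arm

A 7-joint arm with a two-finger parallel gripper is mounted at the origin on the work surface. World frame = base frame: x ahead of the robot, y to its left, z up, the work surface at z = 0. Lengths are in m, angles in rad, forces in N, time in s.
With the tool pointing down it reaches from about 0.425 to 0.95 m from the base axis. Payload 4.7 kg.
Tool frame: the origin (TCP) lies at the very end of the fingers, on their centre line; the grasp point (between the pads) lies 19 mm behind it; z points along the fingers, y is the direction in which the jaws open and shut (so a half turn about z gives the same grasp; the last joint's range is limited). The gripper opens to 85 mm and grips with 20 to 120 N. Pads are 22 mm wide; open, the fingers measure 114 mm over their backs; the gripper's body (76 mm by 85 mm) begins 54 mm behind the grasp point. The pads swing forward as they close: fully open they stand 13 mm farther back than shut.
Start: joints at [1.164, 0.469, -0.049, 1.532, 0.024, 1.141, -0.082], TCP at [0.249, -0.627, 0.195] pointing down, gripper open.
Joint ranges: [-2.59, 2.59], [-0.33, 1.99], [-1.39, 1.29], [0.1, 2.45], [-1.04, 4.18], [0.21, 1.99], [-2.66, 2.66]. Speed limits (rad/s): [2.57, 2.57, 3.14, 3.14, 3.14, 3.14, 3.14].

### API

Orientations are given as a unit quaternion [w, x, y, z].
In Python, from rig import telemetry, grab_frame, ticket gives the robot as it stands. The module is installed in compiled form; this text tells all that it offers.
- The arm moves only by the tool servo_tool, never from a script. Its argument "motion" is text: rows parted by semicolons, each of 7 numbers parted by spaces: the turn, a rotation vector about the world's x, y, z in units of 0.12 rad (1.0 is 0.12 rad), then the shift along the world's x, y, z in units of 500 mm (1.0 is 500 mm), then the finger opening in mm, from 0 to 85.4. A call has 1 to 20 rows; each row shifts and turns the commanded pose from where the row before left it; what a row does not reach is not made up. A row lasts 1/12 s, in which the tool goes at most 41.7 mm and 7.16 degrees, less where a joint would pass 70% of its speed; a pose out of reach is approached as far as the arm can. A call with a number of a shift or a turn outside -1 to 1 is refused whole. A call with a gripper value outside its range is refused whole. The fingers move at their own pace and stop on an object; "grip_force" is the grip in N (left out, the last holds). Time passes only in rows, so rows that do not move let the fingers close. It gives the time, the measured TCP pose, the force and the opening at its end, in the units of the state.
- telemetry.state(): the state, without advancing time (a new reading comes with each control period).
- grab_frame(name): name is "scene" or "top" or "wrist"; returns a dict with "img" (480x640x3 uint8, red, green, blue), "fx", "fy", "cx", "cy" (pixels), "rvec" (rotation vector, rad) and "tvec" (3), from world to camera coordinates, as OpenCV has them; the wrist camera has in their place "mount" (4x4, takes a point from camera to tool coordinates, whose origin is the TCP and whose axes are the flange's). Camera axes: x right, y down, z forward; pixel columns grow to the right and rows downward; lengths in m; the calibration is good to about 2 mm. A picture is of the moment at which its call begins: read the wrist's pose just before it. There is no depth.
- ticket.close_job(): hands the job in, once; it reports no verdict.
The state is a dict: "clock": time; "q": joint angles; "joint_velocities": joint speeds; "joint_efforts": joint torques, N m; "position": TCP position; "tcp_rot": TCP orientation; "wrist_force": force on the tool from outside, world axes, zero at the start; "ft_torque": the same for the moment, N m; "finger_gap": finger opening in m.
Only numpy, scipy, OpenCV 4.12 (cv2) and the standard library are available. Lean on these libraries where they do the work, as an engineer would, in place of code of your own. Each camera call takes 0.05 s, during which the arm holds its last target. There are 200 camera calls.

### The job

Build a drying stack on the dark bearer board that is fixed to the bench: lay the two square wooden strips across it, one on each chalk line and centred on its width, and lay the short offcut flat in the middle of the bearer, between the strips. Then lay the long planed board flat on both strips, running along the bearer and centred over it, and last stand the steel weight upright, knob up, on the middle of that board. Let go of everything and leave the thin lath, the tin, the tape measure and the bearing where they are.

Things in the scene. Friction and masses are not known exactly. Their poses are not given: they have to be found in the camera images.
- bearer: dark brown board fixed to the table, 110 (x) x 300 (y) x 30 (z) mm; it cannot be moved. Origin: centre of its underside, on the table; y along its length, z up; its top is 30 mm above the origin. Two white chalk lines, 4 mm wide, cross the top from edge to edge (parallel to x) at y = +90 and y = -90 mm. The strips go along these lines, the offcut at x = y = 0.
- strip_a: one of two identical square wooden strips (spacers), 100 x 20 x 20 mm, medium-brown wood, about 30 g, starts lying flat on the table. Origin: centre of its underside; x along its 100 mm length, z up.
- strip_b: one of two identical square wooden strips (spacers), 100 x 20 x 20 mm, medium-brown wood, about 30 g, starts lying flat on the table. Origin: centre of its underside; x along its 100 mm length, z up.
- offcut: short flat wooden offcut, 45 (x) x 60 (y) x 12 (z) mm, medium-brown wood, about 25 g, starts lying flat on the table. Origin: centre of its underside. It is thinner than the strips, so the board clears it.
- board: long planed board of pale wood, 60 (x) x 300 (y) x 20 (z) mm, about 190 g, starts lying flat on the table. Origin: centre of its underside; y along its length. Lying on the strips, its underside is 50 mm and its top 70 mm above the table.
- weight: round steel weight, 0.56 to 0.84 kg: a disc 64 mm across and 30 mm high with a plain cylindrical knob 22 mm across and 30 mm high on its centre, 60 mm high in all; stands upright on the table. Origin: centre of its underside, z up through the knob. Lift it by the knob.
- lath: bystander, to be left alone: thin flat pale lath, 110 (x) x 32 x 6 mm, loose. Origin: centre of its underside.
- tin: bystander, to be left alone: round aluminium wax tin with a brass lid, 63 mm across, 32 mm high, loose. Origin: centre of its underside.
- tape: bystander, to be left alone: black tape measure with a yellow disc on top, 54 x 54 x 30 mm, with a small steel hook on its -x side, loose. Origin: centre of its underside.
- bearing: bystander, to be left alone: steel bearing ring lying flat, 52 mm outside, 24 mm bore, 15 mm high, loose. Origin: centre of its underside.
Mind the look-alikes: they are no part of the job. Leave any blue or pink look-alike of the strip_a alone.

How it is judged:
On the way, in this order (a step that is already met when the one before it is completed fails the run):
1. both strips lie on the chalk lines and the offcut lies between them (((x of strip_a in the frame of bearer between -0.015 and 0.015 m and y of strip_a in the frame of bearer between 0.078 and 0.102 m and z of strip_a in the frame of bearer between 0.026 and 0.034 m and angle between each of strip_a, strip_b's own z axis and vertical below 0.08 rad and angle between the x axis of each of strip_a, strip_b and the x axis of bearer, either way round below 0.17 rad and x of strip_b in the frame of bearer between -0.015 and 0.015 m and y of strip_b in the frame of bearer between -0.102 and -0.078 m and z of strip_b in the frame of bearer between 0.026 and 0.034 m) or (x of strip_b in the frame of bearer between -0.015 and 0.015 m and y of strip_b in the frame of bearer between 0.078 and 0.102 m and z of strip_b in the frame of bearer between 0.026 and 0.034 m and angle between each of strip_b, strip_a's own z axis and vertical below 0.08 rad and angle between the x axis of each of strip_b, strip_a and the x axis of bearer, either way round below 0.17 rad and x of strip_a in the frame of bearer between -0.015 and 0.015 m and y of strip_a in the frame of bearer between -0.102 and -0.078 m and z of strip_a in the frame of bearer between 0.026 and 0.034 m)) and x of offcut in the frame of bearer between -0.015 and 0.015 m and y of offcut in the frame of bearer between -0.015 and 0.015 m and z of offcut in the frame of bearer between 0.026 and 0.034 m and angle between offcut's own z axis and vertical below 0.08 rad), for 0.2 s.
2. the board lies on the strips, over the offcut (all of step 1 and x of board in the frame of bearer between -0.012 and 0.012 m and y of board in the frame of bearer between -0.015 and 0.015 m and z of board in the frame of bearer between 0.046 and 0.054 m and angle between board's own z axis and vertical below 0.08 rad and angle between the y axis of board and the y axis of bearer, either way round below 0.1 rad), for 0.2 s.
3. the weight stands on the middle of the board (all of step 2 and horizontal distance between weight and board below 0.015 m and height (world z) of weight between 0.065 and 0.075 m and angle between weight's own z axis and vertical below 0.08 rad), for 0.2 s.
At the end, for the whole second after the job is handed in: Strips flat along the lines (12 mm, 15 mm across, 0.17 rad), offcut flat at the bearer's middle (15 mm), board flat on both strips (12 mm sideways, 15 lengthwise, 0.1 rad), weight upright on the board within 15 mm of its middle; tilts under 0.08 rad, heights within 4-5 mm, all at rest (all of step 3 and linear speed of each of strip_a, strip_b, offcut, board, weight below 0.01 m/s); the robot touches nothing.
It fails at once if the lath is moved by more than 25 mm (distance of lath from where it was at the start of the episode above 0.025 m).
It fails at once if the tin is moved by more than 25 mm (distance of tin from where it was at the start of the episode above 0.025 m).
It fails at once if the tape is moved by more than 25 mm (distance of tape from where it was at the start of the episode above 0.025 m).
It fails at once if the bearing is moved by more than 25 mm (distance of bearing from where it was at the start of the episode above 0.025 m).
It also fails if it takes over 128 s, if anything falls off the work surface, if the arm or the gripper's body presses on something with over 40 N, if the wrist force passes 120 N, or if a joint passes its speed limit or range.

## Working session

There is one attempt and no reset: what is moved stays moved. The work goes in short steps, Python scripts to look and compute and a tool call to move; the robot and the scene stay as the last step left them, time stands still between calls to the robot, and variables do not carry over. Pictures are saved under pics/ and viewed, about 12 in all and at most 16, crops included, and the job is handed in when it is done.

Besides the shell and the picture viewer there is one more tool, called after ">>>" by a JSON object that holds its "name" and its "arguments", one argument or row to a line. servo_tool: Moves the arm, as the interface text tells. Shifts and turns lie within -1 to 1; 1 stands for 500 mm of shift or 0.12 rad of turn. Its arguments: {"type":"object","properties":{"motion":{"type":"string"},"grip_force":{"type":"number"}},"required":["motion"]}

```bash
mkdir -p pics; cat > h.py <<'E'
import numpy as np, cv2
from rig import telemetry, grab_frame, ticket
def snap(n,f):
    d=grab_frame(n); cv2.imwrite('pics/'+f,d['img'][:,:,::-1]); return d
def ray(d,u,v,z):
    R=cv2.Rodrigues(np.array(d['rvec'],float))[0]; t=np.array(d['tvec'],float).ravel()
    c=-R.T@t; r=R.T@np.array([(u-d['cx'])/d['fx'],(v-d['cy'])/d['fy'],1.]); return c+r*(z-c[2])/r[2]
E
python3 - <<'E'
from h import *
s=telemetry.state(); print({k:np.round(v,3) for k,v in s.items()})
import pickle
for n in('top','scene'):
    d=snap(n,n+'0.png'); pickle.dump(d,open(n+'0.pkl','wb')); print(d['fx'],d['cx'],d['cy'],d['rvec'],d['tvec'])
E
```

```text
{'clock': np.float64(0.0), 'q': array([ 1.164,  0.469, -0.049,  1.534,  0.024,  1.141, -0.082]), 'joint_velocities': array([-0.   ,  0.   , -0.001,  0.   , -0.001,  0.001, -0.001]), 'joint_efforts': array([ 1.0000e-03, -5.1030e+01, -4.6000e-02, -2.3771e+01,  1.1000e-02,
        8.0000e-03,  0.0000e+00]), 'position': array([ 0.249, -0.627,  0.194]), 'tcp_rot': array([-0.001,  0.982,  0.188, -0.   ]), 'wrist_force': array([-0.026,  0.533, -0.312]), 'ft_torque': array([-0.011,  0.003,  0.034]), 'finger_gap': np.float64(0.085)}
593.8250160665198 327.0523999152092 240.11472160080274 [ 2.17694784 -2.05268413  0.21322546] [-0.09028735  0.45574352  1.29728445]
556.9054509832639 324.5000548632703 238.46567568556338 [ 1.90712744  1.62348575 -0.63253014] [-0.00878042 -0.32350632  1.84667172]
```

View pics/top0.png

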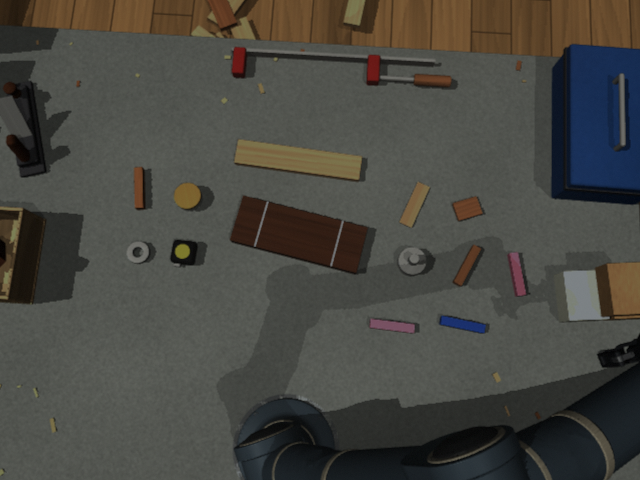

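View pics/scene0.png

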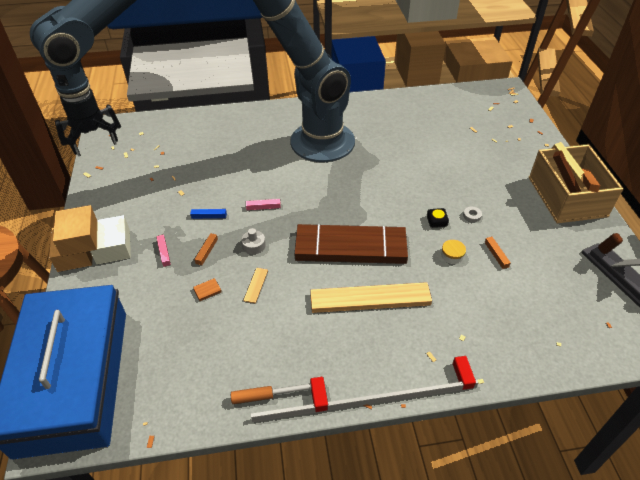

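Candidates (top view):
- **Strips:** brown bars at (140,188) and (468,265). Pink (517,274) and (392,326) and blue (463,324) are look-alikes to leave.
- **Offcut:** brown block at (467,209).
- **Board:** (300,160). The pale (415,204) is the lath.
- **Weight:** (412,260). The bearing (138,252), tin (187,196) and tape (183,252) stay.

Measuring, with one close crop.

```bash
cat > m.py <<'E'
from h import *
import pickle
d=pickle.load(open('top0.pkl','rb')); im=d['img']; hsv=cv2.cvtColor(im,cv2.COLOR_RGB2HSV)
R=cv2.Rodrigues(np.array(d['rvec']))[0]; print('cam',-R.T@np.array(d['tvec']).ravel())
m=((hsv[:,:,1]>75)).astype(np.uint8)
n,l,st,ce=cv2.connectedComponentsWithStats(m)
for nm,(u,v),z in [('sA',(140,188),.02),('sB',(468,265),.02),('off',(467,209),.012),('board',(300,160),.02),('lath',(415,204),.006),('tin',(187,196),.032),('bearer',(285,235),.03),('pink1',(517,274),.02),('blue',(463,324),.02),('pink2',(392,326),.02),('tape',(183,252),.03)]:
    k=l[v,u]
    if not k: print(nm,'none',hsv[v,u]); continue
    c=cv2.findContours((l==k).astype(np.uint8),0,2)[0][0]
    b=cv2.boxPoints(cv2.minAreaRect(c)); P=np.array([ray(d,*p,z)[:2] for p in b])
    e=P-np.roll(P,1,0); L=np.linalg.norm(e,axis=1); i=L.argmax()
    print(nm,hsv[v,u],st[k,4],'c',P.mean(0).round(4),'L',L[:2].round(4),'ang long',np.degrees(np.arctan2(e[i,1],e[i,0])).round(1)%180)
print('knob',ray(d,417,259,.06))
w=((hsv[:,:,1]<60)&(hsv[:,:,2]>140)).astype(np.uint8)[190:280,225:375]
for c in cv2.findContours(w,0,2)[0]:
    if cv2.contourArea(c)>20:
        b=cv2.boxPoints(cv2.minAreaRect(c))+[225,190];P=np.array([ray(d,*p,.03)[:2] for p in b]);e=P-np.roll(P,1,0);i=np.linalg.norm(e,axis=1).argmax()
        print('chalk',P.mean(0).round(4),np.linalg.norm(e,axis=1)[:2].round(3),np.degrees(np.arctan2(e[i,1],e[i,0])).round(1))
crop=cv2.resize(im[150:340,360:550],(570,570),interpolation=cv2.INTER_CUBIC);crop2=cv2.resize(im[150:290,110:210],(200,280))
crop[:280,:200][...]=crop[:280,:200]; cv2.imwrite('pics/crop.png',np.hstack([crop,np.vstack([crop2,np.zeros((290,200,3),np.uint8)])])[:,:,::-1])
E
python3 m.py
```

```text
cam [ 0.1923181  -0.07123452  1.36262258]
sA [ 11 161 109] 440 c [0.5643 0.3843] L [0.1025 0.0236] ang long 7.0
sB [ 12 158  92] 434 c [ 0.4266 -0.3861] L [0.0226 0.1028] ang long 153.4
off [ 11 152  97] 497 c [ 0.5637 -0.3871] L [0.0459 0.0632] ang long 110.8
board [ 21 110 121] 3186 c [0.6558 0.0179] L [0.2991 0.0632] ang long 85.1
lath [ 19 116 121] 614 c [ 0.5673 -0.2639] L [0.0323 0.1099] ang long 158.1
tin [ 21 156 121] 577 c [0.5494 0.2671] L [0.0601 0.0605] ang long 93.4
bearer [ 10 150  51] 3614 c [0.4753 0.0055] L [0.1767 0.1129] ang long 78.4
pink1 [172 115 118] 474 c [ 0.4128 -0.4994] L [0.0993 0.0261] ang long 10.900000000000006
blue [112 194 108] 454 c [ 0.292  -0.3776] L [0.1034 0.0221] ang long 82.0
pink2 [167  81 120] 337 c [ 0.2788 -0.219 ] L [0.0982 0.0196] ang long 85.9
tape [ 29 162 123] 213 c [0.4199 0.2653] L [0.0348 0.0365] ang long 93.4
knob [ 0.42648859 -0.2658476   0.06      ]
```

View pics/crop.png

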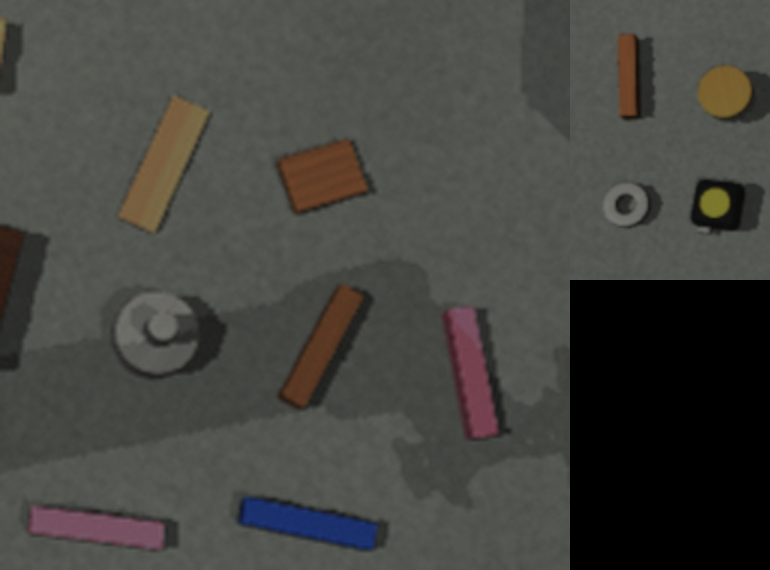

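The crop confirms the choice: two plain brown bars, the square brown offcut (pale lath to its left), the weight with knob at crop (163,325), and pink/blue bars to leave. Next I'll measure the bearer and the weight.

```bash
python3 - <<'E'
from h import *
import pickle
for nm in('top','scene'):
    d=pickle.load(open(nm+'0.pkl','rb')); im=d['img']; g=cv2.cvtColor(im,cv2.COLOR_RGB2HSV)
    if nm=='top': y0,y1,x0,x1=190,280,225,375
    else: y0,y1,x0,x1=218,270,285,415
    sub=g[y0:y1,x0:x1].copy()
    brown=((sub[:,:,1]>75)&(sub[:,:,0]<16)).astype(np.uint8)
    full=cv2.morphologyEx(brown,cv2.MORPH_CLOSE,np.ones((7,7),np.uint8))
    n,l,st,_=cv2.connectedComponentsWithStats(full); k=1+st[1:,4].argmax()
    ch=((l==k)&(brown==0)).astype(np.uint8)
    n,l2,st,_=cv2.connectedComponentsWithStats(ch)
    C=[]
    for i in range(1,n):
        if st[i,4]<40: continue
        v,u=np.nonzero(l2==i); P=np.array([ray(d,a+x0,b+y0,.03)[:2] for a,b in zip(u,v)])
        vx,vy,cx,cy=cv2.fitLine(P.astype(np.float32),2,0,.01,.01).ravel()
        t=(P-[cx,cy])@[vx,vy]; mid=np.array([cx,cy])+np.array([vx,vy])*(t.max()+t.min())/2
        C.append(mid); print(nm,mid.round(4),'len',np.ptp(t).round(3),'ang',np.degrees(np.arctan2(vy,vx)).round(1))
    if len(C)==2:
        D=C[1]-C[0]; print('centre',((C[0]+C[1])/2).round(4),'dist',np.linalg.norm(D).round(4),np.degrees(np.arctan2(D[1],D[0])).round(1))
E
```

```text
top [0.4926 0.0916] len 0.109 ang -11.5
top [ 0.4563 -0.0847] len 0.107 ang -11.3
centre [0.4745 0.0035] dist 0.18 -101.6
scene [ 0.4612 -0.0846] len 0.107 ang -11.6
scene [0.4972 0.0916] len 0.106 ang -11.4
centre [0.4792 0.0035] dist 0.1799 78.4
```

>>> {"name": "servo_tool", "arguments": {
  "motion": "0 0 -0.88 0.0444 0.0602 0 50;0 0 -0.88 0.0444 0.0602 0 50;0 0 -0.88 0.0444 0.0602 0 50;0 0 -0.88 0.0444 0.0602 0 50;0 0 -0.88 0.0444 0.0602 0 50;0 0 -0.88 0.0444 0.0602 0 50;0 0 -0.88 0.0444 0.0602 0 50;0 0 -0.88 0.0444 0.0602 0 50;0 0 0 0 0 0 50;0 0 0 0 0 0 50",
  "grip_force": 30
}}

```text
clock: 0.93
position: [0.4286, -0.3837, 0.195]
tcp_rot: [-0.0, 0.974, -0.228, -0.0]
wrist_force: [-0.5, -0.5, 0.7]
finger_gap: 0.0498
```

```bash
cat >> h.py <<'E'
from scipy.spatial.transform import Rotation as Ro
def wr(f):
    s=telemetry.state(); d=snap('wrist',f); q=s['tcp_rot']; T=np.eye(4)
    T[:3,:3]=Ro.from_quat([q[1],q[2],q[3],q[0]]).as_matrix(); T[:3,3]=s['position']
    W=np.linalg.inv(T@np.array(d['mount'])); d['rvec']=cv2.Rodrigues(W[:3,:3])[0].ravel(); d['tvec']=W[:3,3]
    d['jaw']=np.degrees(np.arctan2(T[1,1],T[0,1])); print('tcp',np.round(s['position'],4),'jaw',d['jaw'].round(1),'gap',round(float(s['finger_gap']),4),'F',np.round(s['wrist_force'],1),'t',s['clock'], 'q7',round(s['q'][6],2)); return d
def blobs(d,z,h=(5,17),smin=75,amin=400,vmax=255):
    g=cv2.cvtColor(d['img'],cv2.COLOR_RGB2HSV); m=((g[:,:,0]>=h[0])&(g[:,:,0]<=h[1])&(g[:,:,1]>smin)&(g[:,:,2]<=vmax)).astype(np.uint8)
    for c in cv2.findContours(m,0,2)[0]:
        if cv2.contourArea(c)<amin: continue
        r=cv2.minAreaRect(c); P=np.array([ray(d,*p,z)[:2] for p in cv2.boxPoints(r)]); e=P-np.roll(P,1,0); L=np.linalg.norm(e,axis=1); i=L.argmax()
        print('px',np.round(r[0]),'c',P.mean(0).round(4),'L',L[:2].round(4),'ang',(np.degrees(np.arctan2(e[i,1],e[i,0]))%180).round(1))
E
python3 -c "
from h import *
d=wr('w1.png'); print(np.round(d['mount'],3).tolist()); blobs(d,.02)"
```

```text
tcp [ 0.4286 -0.3837  0.195 ] jaw -116.4 gap 0.0498 F [-0.5 -0.5  0.7] t 0.9333 q7 -1.37
[[0.001, -0.946, -0.323, 0.083], [1.0, 0.001, 0.0, 0.0], [-0.0, -0.323, 0.946, -0.179], [0.0, 0.0, 0.0, 1.0]]
px [ 31. 312.] c [ 0.4674 -0.0344] L [0.124  0.1011] ang 148.7
px [ 96. 295.] c [ 0.4521 -0.1146] L [0.1292 0.0807] ang 165.4
px [329. 206.] c [ 0.4286 -0.3889] L [0.0212 0.1011] ang 154.4
px [154. 132.] c [ 0.5659 -0.2718] L [0.1061 0.031 ] ang 158.3
px [264.  76.] c [ 0.5631 -0.3894] L [0.046  0.0602] ang 110.3
```

View pics/w1.png

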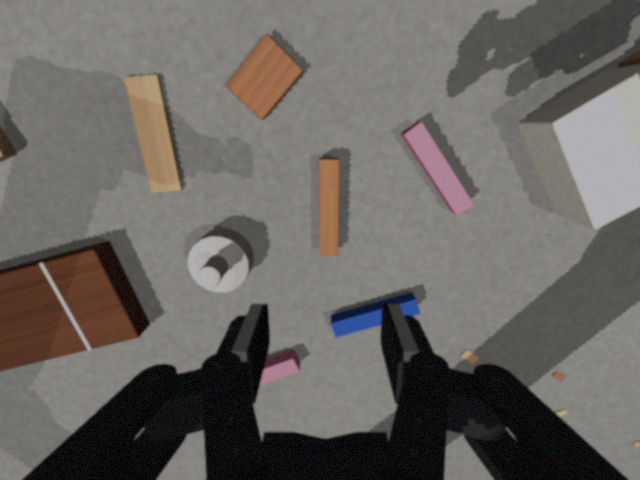

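The wrist view shows the brown strip at px (329,206). Its size matches and its centre is (0.4286,-0.3889).

>>> {"name": "servo_tool", "arguments": {
  "motion": "0 0 0.12 0 -0.0104 -0.07 50;0 0 0 0 0 -0.07 50;0 0 0 0 0 -0.07 50;0 0 0 0 0 -0.07 50;0 0 0 0 0 -0.06 50;0 0 0 0 0 -0.044 50;0 0 0 0 0 0 50;0 0 0 0 0 0 18;0 0 0 0 0 0 15;0 0 0 0 0 0 15;0 0 0 0 0 0 15;0 0 0 0 0 0 15",
  "grip_force": 30
}}

```text
clock: 1.98
position: [0.4273, -0.3926, 0.0048]
tcp_rot: [0.001, 0.974, -0.224, 0.001]
wrist_force: [-0.1, 0.4, 0.2]
finger_gap: 0.0149
```

```bash
python3 -c "
from h import *
d=wr('w2.png'); blobs(d,.02)"
```

```text
tcp [ 0.4273 -0.3926  0.0048] jaw -115.9 gap 0.0149 F [-0.1  0.4  0.2] t 1.9833 q7 -1.35
px [315. 288.] c [ 0.4296 -0.3886] L [0.1028 0.0195] ang 152.5
px [ 16. 207.] c [ 0.5311 -0.2825] L [0.0162 0.0508] ang 137.8
px [174.  32.] c [ 0.5595 -0.389 ] L [0.0461 0.0544] ang 110.1
```

View pics/w2.png

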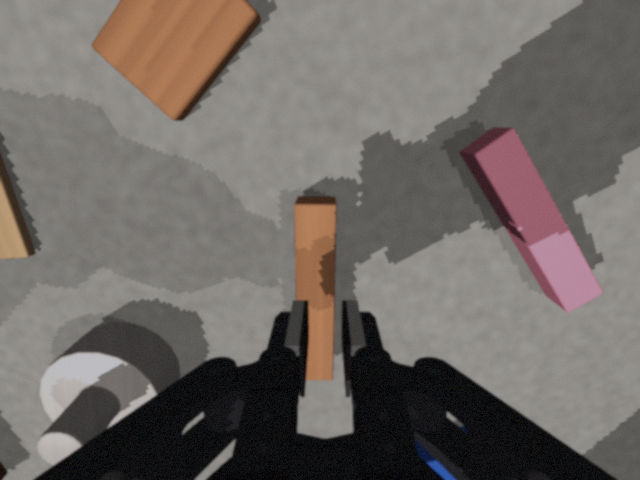

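The fingers seem to straddle the strip but may be above it: the gap reads 14.9 mm on a 20 mm strip. I'll check the fingertip geometry from the calibration.

```bash
python3 - <<'E'
from h import *
s=telemetry.state(); d=grab_frame('wrist'); M=np.array(d['mount']); K=np.array([[d['fx'],0,d['cx']],[0,d['fy'],d['cy']],[0,0,1]])
print(K.round(1).tolist(), s['q'].round(3))
for p in [(0,.0075,0),(0,-.0075,0),(.011,.0075,0),(-.011,.0075,0),(.011,.0075,-.038),(-.011,.0075,-.038),(0,.0075,-.019)]:
    c=np.linalg.inv(M)@[*p,1]; x=K@c[:3]; print(p,(x[:2]/x[2]).round(0))
c=cv2.resize(d['img'][250:450,220:420],(600,600),interpolation=cv2.INTER_CUBIC); cv2.imwrite('pics/w3.png',np.clip(c.astype(float)*1.8+15,0,255).astype(np.uint8)[:,:,::-1])
E
```

```text
[[356.5, 0.0, 324.7], [0.0, 356.5, 245.6], [0.0, 0.0, 1.0]] [ 0.668  0.544  0.003  1.925 -0.002  0.67  -1.351]
(0, 0.0075, 0) [338. 284.]
(0, -0.0075, 0) [310. 284.]
(0.011, 0.0075, 0) [338. 265.]
(-0.011, 0.0075, 0) [337. 302.]
(0.011, 0.0075, -0.038) [341. 298.]
(-0.011, 0.0075, -0.038) [340. 341.]
(0, 0.0075, -0.019) [339. 300.]
```

View pics/w3.png

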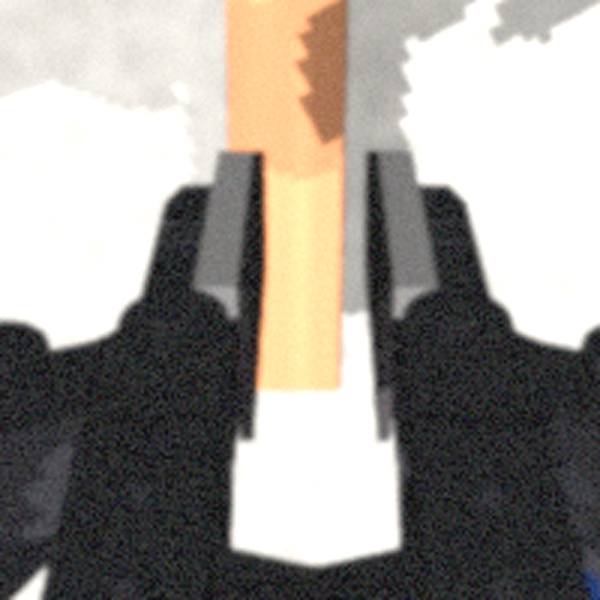

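```bash
python3 - <<'E'
from h import *
d=grab_frame('scene'); s=telemetry.state(); p=s['position']
P=np.array([p,p+[0,0,.02],p+[0,0,.04],p+[0,0,.06]]); print(cv2.projectPoints(P,np.array(d['rvec']),np.array(d['tvec']),np.array([[d['fx'],0,d['cx']],[0,d['fy'],d['cy']],[0,0,1.]]),None)[0].reshape(-1,2).round(1).tolist())
im=d['img'][190:290,150:270].copy(); u=cv2.resize(im,(720,600),interpolation=cv2.INTER_CUBIC); cv2.imwrite('pics/s1.png',np.clip(u.astype(float)*1.6,0,255).astype(np.uint8)[:,:,::-1])
E
```

```text
[[204.2, 249.8], [203.0, 244.9], [201.8, 239.9], [200.5, 234.8]]
```

View pics/s1.png

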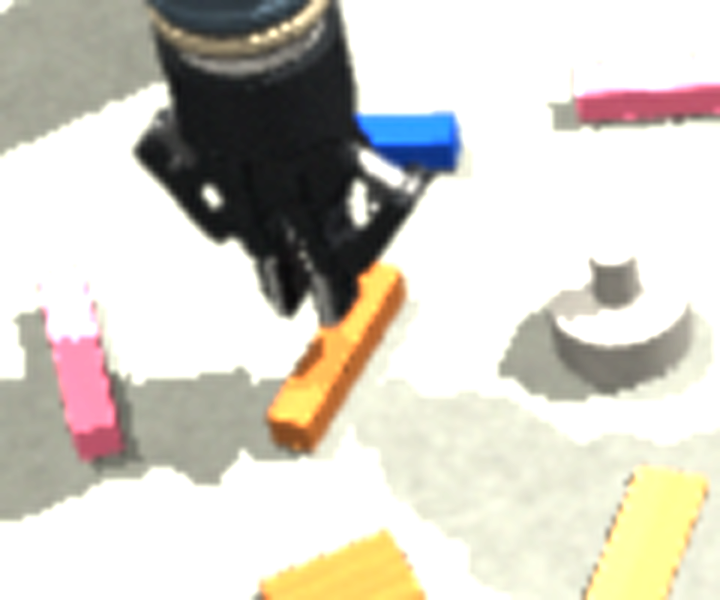

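The scene view agrees: the fingertips at crop (310,315) are about 30–40 mm above the reported TCP point (325,359). The pads are still above the strip, so I'll open, recentre and go lower in steps while watching the force.

>>> {"name": "servo_tool", "arguments": {
  "motion": "0 0 0 0.0046 0.008 0 45;0 0 0 0 0 0 45;0 0 0 0 0 0 45;0 0 0 0 0 -0.02 45;0 0 0 0 0 -0.02 45;0 0 0 0 0 -0.01 45;0 0 0 0 0 0 45"
}}

```text
clock: 2.72
position: [0.4276, -0.3868, -0.0238]
tcp_rot: [-0.001, 0.974, -0.224, -0.002]
wrist_force: [-1.1, 0.4, -0.4]
finger_gap: 0.0453
```

>>> {"name": "servo_tool", "arguments": {
  "motion": "0 0 0 0 0 0 15;0 0 0 0 0 0 15;0 0 0 0 0 0 15;0 0 0 0 0 0 15;0 0 0 0 0 0 15"
}}

```text
clock: 3.13
position: [0.4291, -0.3879, -0.0214]
tcp_rot: [0.0, 0.975, -0.224, 0.0]
wrist_force: [-0.6, -0.3, -0.7]
finger_gap: 0.0184
```

>>> {"name": "servo_tool", "arguments": {
  "motion": "0 0 0 0 0 0 10;0 0 0 0 0 0 10;0 0 0 0 0 0 10",
  "grip_force": 40
}}

```text
clock: 3.38
position: [0.429, -0.3878, -0.0215]
tcp_rot: [0.0, 0.975, -0.224, 0.0]
wrist_force: [-0.7, -0.3, 1.2]
finger_gap: 0.0182
```

```bash
python3 - <<'E'
from h import *
d=wr('w4.png'); blobs(d,.02)
c=cv2.resize(d['img'][180:400,220:420],(546,600),interpolation=cv2.INTER_CUBIC); cv2.imwrite('pics/w4c.png',np.clip(c.astype(float)*1.8+15,0,255).astype(np.uint8)[:,:,::-1])
E
```

```text
tcp [ 0.429  -0.3878 -0.0215] jaw -115.9 gap 0.0182 F [-0.7 -0.3  1.2] t 3.3833 q7 -1.36
px [325. 311.] c [ 0.4297 -0.3887] L [0.0239 0.1037] ang 155.1
px [155.  17.] c [ 0.558  -0.3874] L [0.0456 0.0501] ang 110.2
```

View pics/w4c.png

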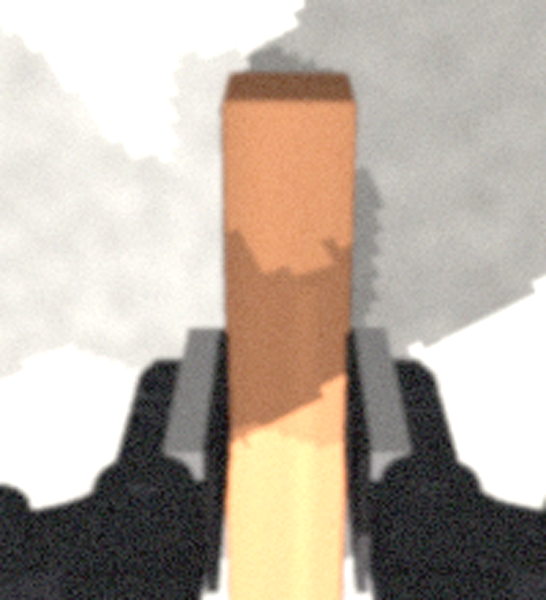

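The strip is gripped (gap stopped at 18.2 mm reading), but only by its top few mm. I'll open slightly and take it 10 mm deeper.

>>> {"name": "servo_tool", "arguments": {
  "motion": "0 0 0 0 0 0 32;0 0 0 0 0 0 32;0 0 0 0 0 -0.006 32;0 0 0 0 0 -0.006 32;0 0 0 0 0 -0.004 32;0 0 0 0 0 0 32;0 0 0 0 0 0 32"
}}

```text
clock: 4.02
position: [0.4288, -0.3877, -0.03]
tcp_rot: [-0.0, 0.975, -0.224, -0.0]
wrist_force: [0.3, 0.4, 0.3]
finger_gap: 0.032
```

>>> {"name": "servo_tool", "arguments": {
  "motion": "0 0 0 0 0 0 10;0 0 0 0 0 0 10;0 0 0 0 0 0 10;0 0 0 0 0 0 10;0 0 0 0 0 0 10;0 0 0 0 0 0.02 10;0 0 0 0 0 0.05 10;0 0 0 0 0 0.07 10;0 0 0 0 0 0.07 10;0 0 0 0 0 0.05 10;0 0 0 0 0 0 10",
  "grip_force": 40
}}

```text
clock: 4.93
position: [0.4322, -0.3905, 0.107]
tcp_rot: [0.003, 0.974, -0.224, 0.005]
wrist_force: [0.1, -0.9, -0.3]
finger_gap: 0.0186
```

```bash
python3 - <<'E'
from h import *
d=wr('w5.png')
c=np.hstack([cv2.resize(d['img'],(480,360)), ])
cv2.imwrite('pics/w5c.png',np.clip(d['img'].astype(float)*1.4,0,255).astype(np.uint8)[:,:,::-1])
E
```

```text
tcp [ 0.4322 -0.3905  0.107 ] jaw -115.9 gap 0.0186 F [ 0.1 -0.9 -0.3] t 4.9333 q7 -1.36
```

View pics/w5c.png

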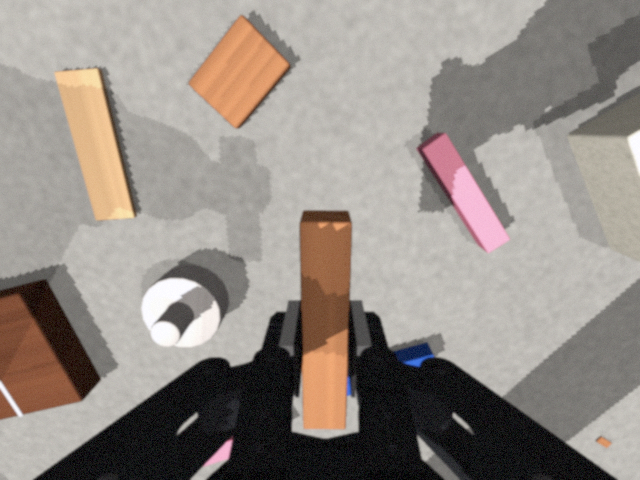

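Strip held. Carry it to above the right-hand chalk line and measure the line from there.

>>> {"name": "servo_tool", "arguments": {
  "motion": "0 0 0.21 0.0053 0.0612 0.005 10;0 0 0.21 0.0053 0.0612 0.005 10;0 0 0.21 0.0053 0.0612 0.005 10;0 0 0.21 0.0053 0.0612 0.005 10;0 0 0.21 0.0053 0.0612 0.005 10;0 0 0.21 0.0053 0.0612 0.005 10;0 0 0.21 0.0053 0.0612 0.005 10;0 0 0.21 0.0053 0.0612 0.005 10;0 0 0.21 0.0053 0.0612 0.005 10;0 0 0.21 0.0053 0.0612 0.005 10;0 0 0 0 0 0 10;0 0 0 0 0 0 10"
}}

```text
clock: 5.98
position: [0.4548, -0.08, 0.1247]
tcp_rot: [-0.0, 0.995, -0.098, -0.001]
wrist_force: [-0.3, -0.6, -0.0]
finger_gap: 0.0189
```

```bash
python3 - <<'E'
from h import *
d=wr('w6.png'); cv2.imwrite('pics/w6c.png',np.clip(d['img'].astype(float)*1.4,0,255).astype(np.uint8)[:,:,::-1])
import pickle; pickle.dump(d,open('w6.pkl','wb'))
E
```

```text
tcp [ 0.4548 -0.08    0.1247] jaw -101.3 gap 0.0189 F [-0.3 -0.6 -0. ] t 5.9833 q7 -1.74
```

View pics/w6c.png

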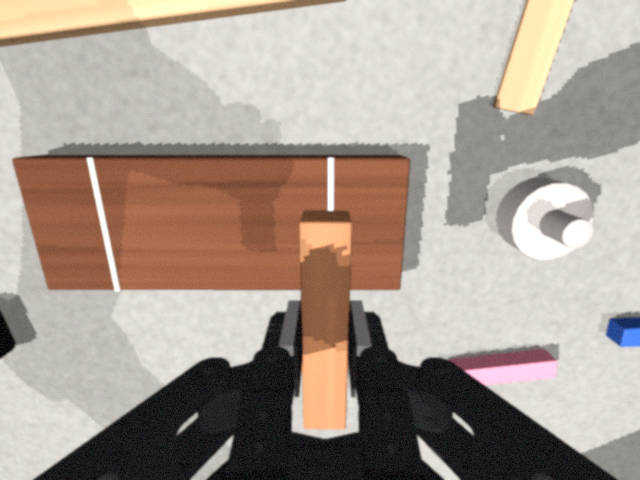

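Bearer corners: (15,159), (408,158), (401,290) and (48,290). Left chalk line runs (91,158)–(117,290); the right one's top is at (331,158), partly hidden behind the held strip.

```bash
python3 - <<'E'
from h import *
import pickle
d=pickle.load(open('w6.pkl','rb'))
P={k:ray(d,*k,.03)[:2] for k in [(91,158),(117,290),(331,158),(408,158),(401,290),(48,290),(15,159)]}
for k,v in P.items(): print(k,v.round(4))
f=lambda a,b:(np.linalg.norm(P[a]-P[b]).round(4),np.degrees(np.arctan2(*(P[a]-P[b])[::-1])).round(1))
print(f((91,158),(117,290)),f((408,158),(401,290)),f((91,158),(331,158)),f((48,290),(401,290)))
print('centre',np.mean([P[k] for k in [(408,158),(401,290),(48,290),(15,159)]],0).round(4), 'left chalk mid',((P[(91,158)]+P[(117,290)])/2).round(4))
E
```

```text
(91, 158) [0.5465 0.0797]
(117, 290) [0.4396 0.1021]
(331, 158) [ 0.5116 -0.0965]
(408, 158) [ 0.5004 -0.1531]
(401, 290) [ 0.3928 -0.1342]
(48, 290) [0.451  0.1594]
(15, 159) [0.5568 0.1358]
(np.float64(0.1092), np.float64(-11.8)) (np.float64(0.1092), np.float64(-10.0)) (np.float64(0.1796), np.float64(78.8)) (np.float64(0.2993), np.float64(78.8))
centre [0.4753 0.002 ] left chalk mid [0.493  0.0909]
```

>>> {"name": "servo_tool", "arguments": {
  "motion": "0 0 0 0.0056 -0.0108 -0.06 10;0 0 0 0 0 -0.06 10;0 0 0 0 0 -0.06 10;0 0 0 0 0 -0.04 10;0 0 0 0 0 -0.02 10;0 0 0 0 0 -0.004 10;0 0 0 0 0 0 10;0 0 0 0 0 0 10"
}}

```text
clock: 6.7
position: [0.4591, -0.0878, 0.0042]
tcp_rot: [0.0, 0.995, -0.101, 0.001]
wrist_force: [0.2, -0.6, -0.0]
finger_gap: 0.0188
```

>>> {"name": "servo_tool", "arguments": {
  "motion": "0 0 0 -0.003 0.0048 -0.003 10;0 0 0 0 0 -0.004 10;0 0 0 0 0 0 10;0 0 0 0 0 0 10"
}}

```text
clock: 7.03
position: [0.4572, -0.0847, 0.0004]
tcp_rot: [0.0, 0.995, -0.1, 0.001]
wrist_force: [0.1, 1.6, 2.1]
finger_gap: 0.019
```

>>> {"name": "servo_tool", "arguments": {
  "motion": "0 0 0 0 0 0 32;0 0 0 0 0 0 32;0 0 0 0 0 0 32;0 0 0 0 0 0.05 36;0 0 0 0 0 0.07 36;0 0 0 0 0 0.07 36;0 0 0 0 0 0.07 36;0 0 0 0 0 0.05 36;0 0 0 0 0 0 80"
}}

```text
clock: 7.78
position: [0.4605, -0.0853, 0.1601]
tcp_rot: [0.0, 0.995, -0.1, 0.006]
wrist_force: [0.1, 0.3, 0.9]
finger_gap: 0.0467
```

>>> {"name": "servo_tool", "arguments": {
  "motion": "0 0 0.985 0.0118 -0.0338 0 80;0 0 0.985 0.0118 -0.0338 0 80;0 0 0.985 0.0118 -0.0338 0 80;0 0 0.985 0.0118 -0.0338 0 80;0 0 0.985 0.0118 -0.0338 0 80;0 0 0.985 0.0118 -0.0338 0 80;0 0 0.985 0.0118 -0.0338 0 80;0 0 0.985 0.0118 -0.0338 0 80;0 0 0.985 0.0118 -0.0338 0 80;0 0 0.985 0.0118 -0.0338 0 80;0 0 0.985 0.0118 -0.0338 0 80;0 0 0.985 0.0118 -0.0338 0 80;0 0 0.985 0.0118 -0.0338 0 80;0 0 0.985 0.0118 -0.0338 0 80;0 0 0.985 0.0118 -0.0338 0 80;0 0 0.985 0.0118 -0.0338 0 80;0 0 0.985 0.0118 -0.0338 0 80;0 0 0.985 0.0118 -0.0338 0 80;0 0 0 0 0 0 80;0 0 0 0 0 0 80"
}}

```text
clock: 9.45
position: [0.562, -0.3895, 0.1533]
tcp_rot: [-0.001, 0.572, 0.82, 0.0]
wrist_force: [-0.3, 0.1, -0.9]
finger_gap: 0.0798
```

```bash
python3 - <<'E'
from h import *
d=wr('w7.png'); blobs(d,.012)
E
```

```text
tcp [ 0.562  -0.3895  0.1533] jaw 20.2 gap 0.0798 F [-0.3  0.1 -0.9] t 9.45 q7 0.7
px [ 20. 446.] c [ 0.3216 -0.7739] L [0.0499 0.0883] ang 93.8
px [626. 430.] c [ 0.9746 -0.5059] L [0.0994 0.03  ] ang 126.1
px [328. 216.] c [ 0.5642 -0.3873] L [0.0599 0.0431] ang 111.7
px [387.  74.] c [ 0.5695 -0.2584] L [0.1086 0.0182] ang 158.4
```

>>> {"name": "servo_tool", "arguments": {
  "motion": "0 0 0.22 0.0044 0.0044 -0.07 72;0 0 0 0 0 -0.07 72;0 0 0 0 0 -0.07 72;0 0 0 0 0 -0.07 72;0 0 0 0 0 -0.05 72;0 0 0 0 0 -0.025 72;0 0 0 0 0 -0.01 72;0 0 0 0 0 -0.006 72;0 0 0 0 0 0 72;0 0 0 0 0 0 72"
}}

```text
clock: 10.33
position: [0.5665, -0.3872, -0.0287]
tcp_rot: [0.002, 0.56, 0.829, 0.0]
wrist_force: [-0.4, 0.5, 0.5]
finger_gap: 0.0718
```

>>> {"name": "servo_tool", "arguments": {
  "motion": "0 0 0 0 0 0 35;0 0 0 0 0 0 35;0 0 0 0 0 0 35;0 0 0 0 0 0 35;0 0 0 0 0 0 35"
}}

```text
clock: 10.75
position: [0.566, -0.3874, -0.029]
tcp_rot: [0.001, 0.56, 0.829, 0.0]
wrist_force: [-0.9, 0.9, 5.4]
finger_gap: 0.0431
```

>>> {"name": "servo_tool", "arguments": {
  "motion": "0 0 0 0 0 0 35;0 0 0 0 0 0.01 35;0 0 0 0 0 0.04 35;0 0 0 0 0 0.07 35;0 0 0 0 0 0.07 35;0 0 0 0 0 0.07 35;0 0 0 0 0 0.05 35;0 0 0 0 0 0 35;0 0 0 0 0 0 35"
}}

```text
clock: 11.5
position: [0.5661, -0.3873, 0.1267]
tcp_rot: [0.002, 0.56, 0.829, 0.0]
wrist_force: [0.1, 0.7, -1.3]
finger_gap: 0.0432
```

```bash
python3 - <<'E'
from h import *
d=wr('w8.png'); p=telemetry.state()['position']; blobs(d,p[2]+.03+.012); cv2.imwrite('pics/w8c.png',np.clip(d['img'].astype(float)*1.4,0,255).astype(np.uint8)[:,:,::-1])
E
```

```text
tcp [ 0.5661 -0.3873  0.1267] jaw 21.9 gap 0.0432 F [ 0.1  0.7 -1.3] t 11.5 q7 0.71
px [ 28. 460.] c [ 0.4533 -0.5219] L [0.0269 0.0279] ang 21.8
px [623. 453.] c [ 0.7389 -0.4025] L [0.037  0.0161] ang 128.1
px [326. 314.] c [ 0.5656 -0.3859] L [0.063  0.0436] ang 114.8
px [390.  71.] c [ 0.5507 -0.2857] L [0.0517 0.0088] ang 157.7
```

View pics/w8c.png

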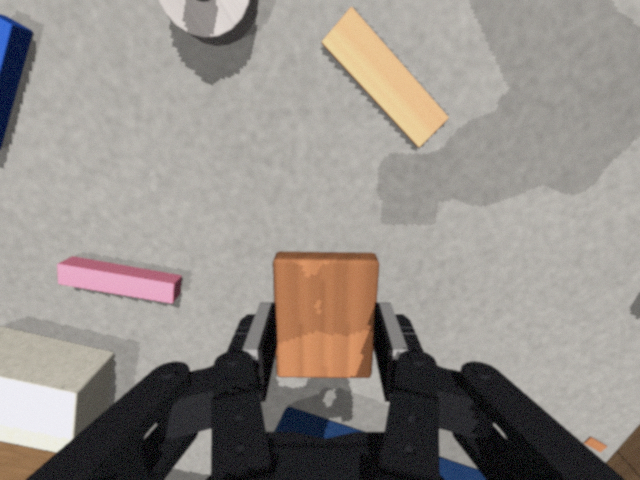

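Offcut is held flat at (326,314). Carry it to the bearer's middle.

>>> {"name": "servo_tool", "arguments": {
  "motion": "0 0 -0.405 -0.0151 0.065 0 35;0 0 -0.405 -0.0151 0.065 0 35;0 0 -0.405 -0.0151 0.065 0 35;0 0 -0.405 -0.0151 0.065 0 35;0 0 -0.405 -0.0151 0.065 0 35;0 0 -0.405 -0.0151 0.065 0 35;0 0 -0.405 -0.0151 0.065 0 35;0 0 -0.405 -0.0151 0.065 0 35;0 0 -0.405 -0.0151 0.065 0 35;0 0 -0.405 -0.0151 0.065 0 35;0 0 -0.405 -0.0151 0.065 0 35;0 0 -0.405 -0.0151 0.065 0 35;0 0 0 0 0 0 35;0 0 0 0 0 0 35"
}}

```text
clock: 12.72
position: [0.4729, 0.005, 0.1232]
tcp_rot: [-0.001, 0.773, 0.635, -0.001]
wrist_force: [-0.0, -1.1, -0.4]
finger_gap: 0.0431
```

>>> {"name": "servo_tool", "arguments": {
  "motion": "0 0 0 0.0052 -0.0044 -0.06 35;0 0 0 0 0 -0.06 35;0 0 0 0 0 -0.06 35;0 0 0 0 0 -0.04 35;0 0 0 0 0 -0.014 35;0 0 0 0 0 -0.004 35;0 0 0 0 0 0 35;0 0 0 0 0 0 35"
}}

```text
clock: 13.38
position: [0.4781, 0.0006, 0.0061]
tcp_rot: [0.001, 0.775, 0.632, 0.001]
wrist_force: [-0.2, -0.0, 0.2]
finger_gap: 0.0429
```

>>> {"name": "servo_tool", "arguments": {
  "motion": "0 0 0 -0.0052 0.0044 -0.004 35;0 0 0 0 0 -0.003 35;0 0 0 0 0 -0.003 35;0 0 0 0 0 0 35;0 0 0 0 0 0 35"
}}

```text
clock: 13.8
position: [0.4749, 0.0033, 0.0009]
tcp_rot: [0.0, 0.774, 0.633, 0.0]
wrist_force: [-1.1, 0.2, 5.4]
finger_gap: 0.0432
```

>>> {"name": "servo_tool", "arguments": {
  "motion": "0 0 0 0 0 0 60;0 0 0 0 0 0 60;0 0 0 0 0 0 60;0 0 0 0 0 0.03 60;0 0 0 0 0 0.07 60;0 0 0 0 0 0.07 60;0 0 0 0 0 0.07 60;0 0 0 0 0 0.05 60;0 0 0 0 0 0 60;0 0 0 0 0 0 60"
}}

```text
clock: 14.63
position: [0.4754, 0.003, 0.1465]
tcp_rot: [0.001, 0.774, 0.633, 0.001]
wrist_force: [-0.0, 0.4, 0.5]
finger_gap: 0.0601
```

```bash
python3 - <<'E'
from h import *
d=wr('w9.png'); cv2.imwrite('pics/w9c.png',np.clip(d['img'].astype(float)*1.4,0,255).astype(np.uint8)[:,:,::-1])
import pickle; pickle.dump(d,open('w9.pkl','wb'))
E
```

```text
tcp [0.4754 0.003  0.1465] jaw -11.5 gap 0.0601 F [-0.   0.4  0.5] t 14.6333 q7 -0.44
```

View pics/w9c.png

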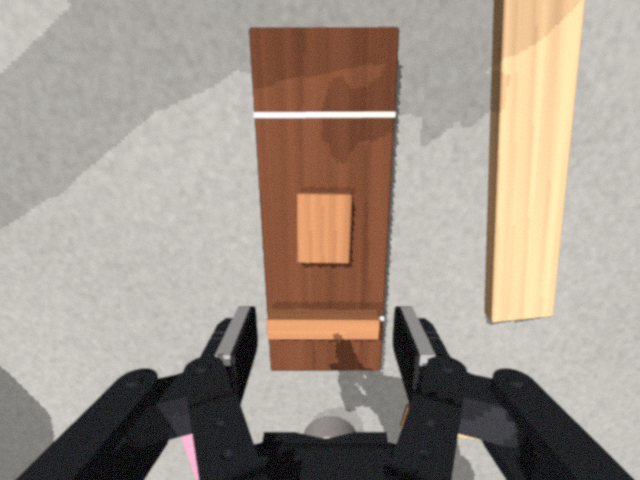

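```bash
python3 - <<'E'
from h import *
import pickle
d=pickle.load(open('w9.pkl','rb'))
m=lambda L,z:np.mean([ray(d,*p,z)[:2] for p in L],0)
c1=m([(250,28),(398,28),(271,370),(382,370)],.03); ch=m([(254,115),(396,115)],.03)
e=ray(d,396,115,.03)-ray(d,254,115,.03); a=np.arctan2(e[1],e[0]); ux=np.array([np.cos(a),np.sin(a)]);uy=np.array([-ux[1],ux[0]])
c2=ch-.09*uy; print('bearer c',c1.round(4),c2.round(4),np.degrees(a))
c=(c1+c2)/2
for n,L,z in [('strip',[(267,320),(379,319),(267,339),(379,338)],.05),('off',[(297,194),(351,194),(298,263),(350,264)],.042)]:
    p=m(L,z)-c; print(n,(p@ux).round(4),(p@uy).round(4), np.degrees(np.arctan2(*(ray(d,*L[1],z)-ray(d,*L[0],z))[1::-1])))
blobs(d,.02,h=(17,26),smin=75)
E
```

```text
bearer c [0.4765 0.0026] [0.476  0.0023] -11.45598049785855
strip -0.0021 -0.0893 -11.017666269307067
off -0.0011 0.0002 -11.505175111015598
px [530. 160.] c [0.6533 0.0022] L [0.0761 0.272 ] ang 85.3
```

Strip at (-2,-89) mm and offcut at (-1,0) mm in the bearer frame, both good. Next is the second strip.

>>> {"name": "servo_tool", "arguments": {
  "motion": "0 0 -0.867 0.0148 0.0636 0 48;0 0 -0.867 0.0148 0.0636 0 48;0 0 -0.867 0.0148 0.0636 0 48;0 0 -0.867 0.0148 0.0636 0 48;0 0 -0.867 0.0148 0.0636 0 48;0 0 -0.867 0.0148 0.0636 0 48;0 0 -0.867 0.0148 0.0636 0 48;0 0 -0.867 0.0148 0.0636 0 48;0 0 -0.867 0.0148 0.0636 0 48;0 0 -0.867 0.0148 0.0636 0 48;0 0 -0.867 0.0148 0.0636 0 48;0 0 -0.867 0.0148 0.0636 0 48;0 0 0 0 0 0 48;0 0 0 0 0 0 48"
}}

```text
clock: 15.85
position: [0.5612, 0.3868, 0.1422]
tcp_rot: [0.001, 0.998, 0.063, -0.002]
wrist_force: [0.2, -0.5, -0.0]
finger_gap: 0.0481
```

```bash
python3 - <<'E'
from h import *
d=wr('w10.png'); blobs(d,.02)
E
```

```text
tcp [0.5612 0.3868 0.1422] jaw -82.7 gap 0.0481 F [ 0.2 -0.5 -0. ] t 15.85 q7 -2.25
px [619. 356.] c [0.4613 0.0755] L [0.0847 0.0387] ang 23.4
px [ 54. 370.] c [0.3567 0.6411] L [0.2808 0.0977] ang 170.7
px [589. 317.] c [0.4978 0.122 ] L [0.0937 0.1189] ang 173.2
px [324. 214.] c [0.5667 0.3875] L [0.101  0.0198] ang 7.9
px [612. 130.] c [0.6664 0.1666] L [0.067  0.0427] ang 23.4
```

>>> {"name": "servo_tool", "arguments": {
  "motion": "0 0 0.09 0.0105 0.001 -0.07 48;0 0 0 0 0 -0.07 48;0 0 0 0 0 -0.07 48;0 0 0 0 0 -0.06 48;0 0 0 0 0 -0.04 48;0 0 0 0 0 -0.016 48;0 0 0 0 0 -0.01 48;0 0 0 0 0 -0.004 48;0 0 0 0 0 0 48;0 0 0 0 0 0 48"
}}

```text
clock: 16.73
position: [0.5696, 0.3858, -0.0231]
tcp_rot: [-0.001, 0.998, 0.066, 0.001]
wrist_force: [1.0, 0.3, -0.6]
finger_gap: 0.0479
```

>>> {"name": "servo_tool", "arguments": {
  "motion": "0 0 0 -0.006 0.003 -0.007 40;0 0 0 0 0 -0.005 36;0 0 0 0 0 0 36;0 0 0 0 0 0 10;0 0 0 0 0 0 10;0 0 0 0 0 0 10;0 0 0 0 0 0 10;0 0 0 0 0 0 10",
  "grip_force": 40
}}

```text
clock: 17.4
position: [0.5659, 0.387, -0.0304]
tcp_rot: [-0.0, 0.998, 0.066, 0.0]
wrist_force: [0.3, -0.6, 1.6]
finger_gap: 0.0189
```

>>> {"name": "servo_tool", "arguments": {
  "motion": "0 0 0 0 0 0.02 10;0 0 0 0 0 0.05 10;0 0 0 0 0 0.07 10;0 0 0 0 0 0.07 10;0 0 0 0 0 0.06 10;0 0 0 0 0 0.04 10;0 0 -0.309 -0.0159 -0.0658 0 10;0 0 -0.309 -0.0159 -0.0658 0 10;0 0 -0.309 -0.0159 -0.0658 0 10;0 0 -0.309 -0.0159 -0.0658 0 10;0 0 -0.309 -0.0159 -0.0658 0 10;0 0 -0.309 -0.0159 -0.0658 0 10;0 0 -0.309 -0.0159 -0.0658 0 10;0 0 -0.309 -0.0159 -0.0658 0 10;0 0 -0.309 -0.0159 -0.0658 0 10;0 0 0 0 0 0 10;0 0 0 0 0 0 10"
}}

```text
clock: 18.82
position: [0.4938, 0.0885, 0.1249]
tcp_rot: [0.0, 0.995, -0.102, 0.0]
wrist_force: [0.7, 1.9, -0.5]
finger_gap: 0.0187
```

```bash
python3 - <<'E'
from h import *
d=wr('w11.png'); p=telemetry.state()['position']; print(telemetry.state()['tcp_rot'].round(3)); blobs(d,p[2]+.05)
E
```

```text
tcp [0.4938 0.0885 0.1249] jaw -101.8 gap 0.0187 F [ 0.7  1.9 -0.5] t 18.8167 q7 -2.11
[-0.     0.995 -0.101  0.   ]
px [441. 294.] c [0.4947 0.0396] L [0.1205 0.1391] ang 78.9
px [384.  30.] c [0.5992 0.0487] L [0.0022 0.1333] ang 85.3
```

>>> {"name": "servo_tool", "arguments": {
  "motion": "0 0 0 0.0008 0.0044 -0.06 10;0 0 0 0 0 -0.06 10;0 0 0 0 0 -0.06 10;0 0 0 0 0 -0.04 10;0 0 0 0 0 -0.016 10;0 0 0 0 0 -0.006 10;0 0 0 0 0 0 10;0 0 0 0 0 0 10"
}}

```text
clock: 19.53
position: [0.4956, 0.0938, 0.0044]
tcp_rot: [-0.0, 0.995, -0.1, 0.001]
wrist_force: [0.0, -0.1, -1.2]
finger_gap: 0.019
```

>>> {"name": "servo_tool", "arguments": {
  "motion": "0 0 0 -0.0028 -0.0062 -0.004 10;0 0 0 0 0 -0.005 10;0 0 0 0 0 0 10;0 0 0 0 0 0 10;0 0 0 0 0 0 32;0 0 0 0 0 0 32;0 0 0 0 0 0 32;0 0 0 0 0 0.04 34;0 0 0 0 0 0.07 34;0 0 0 0 0 0.07 34;0 0 0 0 0 0.07 34;0 0 0 0 0 0.07 34;0 0 0 0 0 0 80;0 0 0 0 0 0 80"
}}

```text
clock: 20.7
position: [0.4944, 0.0902, 0.1609]
tcp_rot: [-0.001, 0.995, -0.1, 0.002]
wrist_force: [-0.7, -0.4, -1.1]
finger_gap: 0.0571
```

>>> {"name": "servo_tool", "arguments": {
  "motion": "0 0 0.937 0.0215 -0.0096 0 85;0 0 0.937 0.0215 -0.0096 0 85;0 0 0.937 0.0215 -0.0096 0 85;0 0 0.937 0.0215 -0.0096 0 85;0 0 0.937 0.0215 -0.0096 0 85;0 0 0.937 0.0215 -0.0096 0 85;0 0 0.937 0.0215 -0.0096 0 85;0 0 0.937 0.0215 -0.0096 0 85;0 0 0.937 0.0215 -0.0096 0 85;0 0 0.937 0.0215 -0.0096 0 85;0 0 0.937 0.0215 -0.0096 0 85;0 0 0.937 0.0215 -0.0096 0 85;0 0 0.937 0.0215 -0.0096 0 85;0 0 0.937 0.0215 -0.0096 0 85;0 0 0.937 0.0215 -0.0096 0 85;0 0 0 0 0 0 85;0 0 0 0 0 0 85"
}}

```text
clock: 22.12
position: [0.6532, 0.0175, 0.1566]
tcp_rot: [-0.001, 0.738, 0.675, -0.001]
wrist_force: [0.0, 0.4, -0.6]
finger_gap: 0.085
```

```bash
python3 - <<'E'
from h import *
d=wr('w12.png'); blobs(d,.02,h=(17,28),smin=70); blobs(d,.05,h=(5,15),smin=75)
cv2.imwrite('pics/w12c.png',np.clip(d['img'].astype(float)*1.4,0,255).astype(np.uint8)[:,:,::-1])
import pickle; pickle.dump(d,open('w12.pkl','wb'))
E
```

```text
tcp [0.6532 0.0175 0.1566] jaw -5.1 gap 0.085 F [ 0.   0.4 -0.6] t 22.1167 q7 -0.39
px [330. 232.] c [ 0.6559 -0.0086] L [0.2455 0.057 ] ang 83.5
px [636. 368.] c [ 0.938  -0.1491] L [0.0241 0.1141] ang 91.1
px [126. 227.] c [0.4822 0.0131] L [0.289  0.1119] ang 70.8
```

View pics/w12c.png

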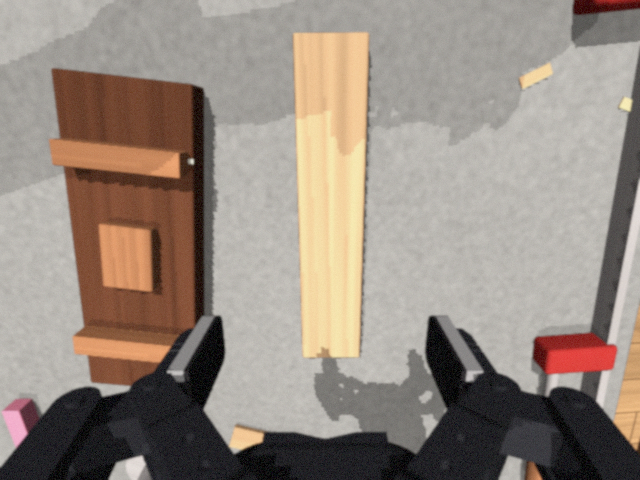

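Both strips and the offcut are on the bearer. The board's corners are (293,33), (369,33), (303,357) and (360,357).

```bash
python3 - <<'E'
from h import *
import pickle
d=pickle.load(open('w12.pkl','rb'))
m=lambda L,z:np.mean([ray(d,*p,z)[:2] for p in L],0)
c=np.array([.4763,.0025]); a=np.radians(-11.5); ux=np.array([np.cos(a),np.sin(a)]);uy=np.array([-ux[1],ux[0]])
p=m([(52,140),(181,153),(180,176),(52,165)],.05)-c; print('stripA',p@ux,p@uy)
b=m([(293,33),(369,33),(303,357),(360,357)],.02); A=(ray(d,293,33,.02)+ray(d,369,33,.02))/2;B=(ray(d,303,357,.02)+ray(d,360,357,.02))/2
print(b.round(4),np.linalg.norm(A-B),np.degrees(np.arctan2(*(A-B)[1::-1])))
E
```

```text
stripA 0.0015130164776631053 0.08836403157076016
[0.6588 0.0177] 0.29823958625942665 85.39225290751907
```

>>> {"name": "servo_tool", "arguments": {
  "motion": "0 0 0.07 0.0085 0.0004 -0.07 85;0 0 0 0 0 -0.07 85;0 0 0 0 0 -0.07 85;0 0 0 0 0 -0.07 85;0 0 0 0 0 -0.05 85;0 0 0 0 0 -0.025 85;0 0 0 0 0 -0.01 85;0 0 0 0 0 -0.006 85;0 0 0 0 0 0 85;0 0 0 0 0 0 85"
}}

```text
clock: 23.0
position: [0.6599, 0.0183, -0.0249]
tcp_rot: [0.001, 0.734, 0.679, 0.001]
wrist_force: [0.1, -0.2, 0.2]
finger_gap: 0.0847
```

>>> {"name": "servo_tool", "arguments": {
  "motion": "0 0 0 0 0 0 50;0 0 0 0 0 0 50;0 0 0 0 0 0 50;0 0 0 0 0 0 50;0 0 0 0 0 0 50",
  "grip_force": 70
}}

```text
clock: 23.42
position: [0.6595, 0.0181, -0.0246]
tcp_rot: [0.001, 0.734, 0.679, 0.001]
wrist_force: [-2.0, -0.3, 6.5]
finger_gap: 0.0566
```

>>> {"name": "servo_tool", "arguments": {
  "motion": "0 0 0 0 0 0.01 50;0 0 0 0 0 0.03 50;0 0 0 0 0 0.05 50;0 0 0 0 0 0.06 50;0 0 0 0 0 0.06 50;0 0 0 0 0 0.05 50;0 0 0 0 0 0.02 50;0 0 0 0 0 0 50;0 0 0 0 0 0 50"
}}

```text
clock: 24.17
position: [0.6581, 0.0177, 0.1132]
tcp_rot: [0.0, 0.734, 0.679, -0.0]
wrist_force: [0.9, -0.6, -3.0]
finger_gap: 0.0569
```

```bash
python3 - <<'E'
from h import *
d=wr('w13.png'); p=telemetry.state()['position']; blobs(d,p[2]+.0446,h=(17,28),smin=70)
cv2.imwrite('pics/w13c.png',np.clip(d['img'].astype(float)*1.4,0,255).astype(np.uint8)[:,:,::-1])
E
```

```text
tcp [0.6581 0.0177 0.1132] jaw -4.4 gap 0.0569 F [ 0.9 -0.6 -3. ] t 24.1667 q7 -0.4
px [344. 200.] c [0.6673 0.0569] L [0.0586 0.165 ] ang 84.3
px [254. 158.] c [0.6368 0.0826] L [0.1169 0.0048] ang 85.6
```

View pics/w13c.png

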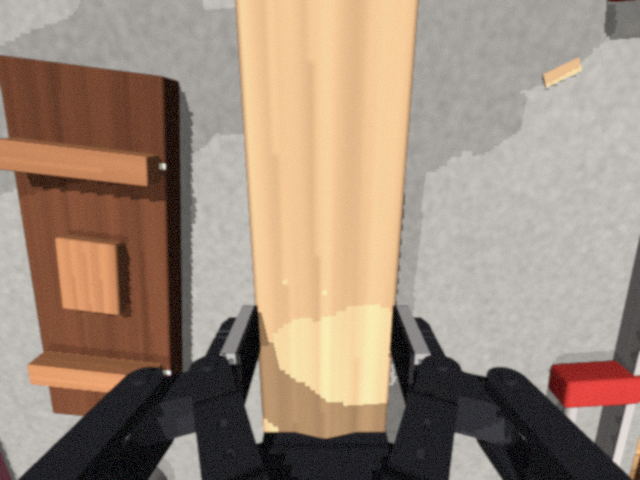

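Board is held level and centred. (14 pictures viewed so far.)

>>> {"name": "servo_tool", "arguments": {
  "motion": "0 0 -0.115 -0.0404 -0.0034 0.006 50;0 0 -0.115 -0.0404 -0.0034 0.006 50;0 0 -0.115 -0.0404 -0.0034 0.006 50;0 0 -0.115 -0.0404 -0.0034 0.006 50;0 0 -0.115 -0.0404 -0.0034 0 50;0 0 -0.115 -0.0404 -0.0034 0 50;0 0 -0.115 -0.0404 -0.0034 0 50;0 0 -0.115 -0.0404 -0.0034 0 50;0 0 -0.115 -0.0404 -0.0034 0 50;0 0 0 0 0 0 50;0 0 0 0 0 0 50"
}}

```text
clock: 25.13
position: [0.4747, 0.0022, 0.1238]
tcp_rot: [-0.001, 0.775, 0.633, -0.001]
wrist_force: [0.8, -0.4, -2.1]
finger_gap: 0.0568
```

>>> {"name": "servo_tool", "arguments": {
  "motion": "0 0 0 0.001 0 -0.05 50;0 0 0 0 0 -0.05 50;0 0 0 0 0 -0.04 50;0 0 0 0 0 -0.03 50;0 0 0 0 0 -0.012 50;0 0 0 0 0 -0.004 50;0 0 0 0 0 0 50;0 0 0 0 0 0 50"
}}

```text
clock: 25.8
position: [0.4782, 0.0029, 0.0328]
tcp_rot: [0.0, 0.775, 0.633, 0.001]
wrist_force: [-0.5, -0.1, -1.9]
finger_gap: 0.0568
```

>>> {"name": "servo_tool", "arguments": {
  "motion": "0 0 0 -0.0038 -0.0008 -0.005 50;0 0 0 0 0 -0.005 50;0 0 0 0 0 -0.004 50;0 0 0 0 0 0 50;0 0 0 0 0 0 50"
}}

```text
clock: 26.22
position: [0.4754, 0.0023, 0.0255]
tcp_rot: [0.0, 0.775, 0.633, 0.0]
wrist_force: [-0.5, 0.1, -2.2]
finger_gap: 0.0568
```

>>> {"name": "servo_tool", "arguments": {
  "motion": "0 0 0 0.001 0 -0.003 50;0 0 0 0 0 -0.001 50;0 0 0 0 0 0 50;0 0 0 0 0 0 50"
}}

```text
clock: 26.55
position: [0.4754, 0.0022, 0.0252]
tcp_rot: [0.0, 0.775, 0.633, -0.001]
wrist_force: [-6.7, -0.1, 19.1]
finger_gap: 0.0566
```

>>> {"name": "servo_tool", "arguments": {
  "motion": "0 0 0 0 0 0.003 50;0 0 0 0 0 0 50;0 0 0 0 0 0 75;0 0 0 0 0 0 82;0 0 0 0 0 0 82;0 0 0 0 0 0 82;0 0 0 0 0 0.03 82;0 0 0 0 0 0.06 82;0 0 0 0 0 0.07 82;0 0 0 0 0 0.07 82;0 0 0 0 0 0.06 82;0 0 0 0 0 0 82;0 0 0 0 0 0 82"
}}

```text
clock: 27.63
position: [0.4771, 0.0023, 0.1714]
tcp_rot: [0.002, 0.775, 0.632, 0.001]
wrist_force: [-0.2, -0.0, -1.3]
finger_gap: 0.0819
```

```bash
python3 - <<'E'
from h import *
import pickle
d=wr('w14.png'); blobs(d,.07,h=(17,28),smin=70); t=grab_frame('top'); pickle.dump((d,t),open('w14.pkl','wb'))
b=lambda i:np.clip(i.astype(float)*1.5,0,255).astype(np.uint8)
cv2.imwrite('pics/c14.png',np.hstack([cv2.resize(b(d['img']),(440,330)),cv2.resize(b(t['img'][180:300,220:350]),(357,330))])[:,:,::-1])
E
```

```text
tcp [0.4771 0.0023 0.1714] jaw -11.5 gap 0.0819 F [-0.2 -0.  -1.3] t 27.6333 q7 -0.42
px [326. 229.] c [ 0.4755 -0.0152] L [0.2619 0.0557] ang 78.3
```

View pics/c14.png

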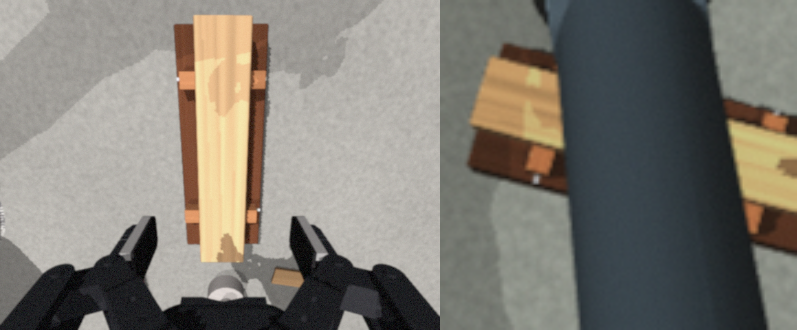

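```bash
python3 - <<'E'
from h import *
import pickle
d,_=pickle.load(open('w14.pkl','rb')); k=640/440
c=np.array([.4763,.0025]); a=np.radians(-11.5); ux=np.array([np.cos(a),np.sin(a)]);uy=np.array([-ux[1],ux[0]])
L=[(194,15),(251,15),(201,262),(244,262)]; P=np.array([ray(d,u*k,v*k,.07)[:2]-c for u,v in L])
print('board',(P@ux).round(4),(P@uy).round(4),'mean',P.mean(0)@ux,P.mean(0)@uy,'world',P.mean(0)+c)
L=[(176,25),(267,25),(187,243),(259,243)]; P=np.array([ray(d,u*k,v*k,.03)[:2]-c for u,v in L])
print('bearer',(P@ux).round(4),(P@uy).round(4))
g=cv2.cvtColor(d['img'],cv2.COLOR_RGB2HSV)
# weight from first wrist view: white-grey knob
import cv2 as cv
w=cv.imread('pics/w1.png')[:,:,::-1]
E
```

```text
board [-0.0278  0.029  -0.0296  0.0303] [ 0.149   0.149  -0.1499 -0.1501] mean 0.0004624360150171609 -0.0004908456615312801 world [0.47665529 0.00192681]
bearer [-0.0528  0.0519 -0.0543  0.0568] [ 0.1483  0.1484 -0.1474 -0.1478]
```

Board lies at (0.5,-0.5) mm in the bearer frame. Last is the weight.

>>> {"name": "servo_tool", "arguments": {
  "motion": "0 0 0 -0.0125 -0.066 0 50;0 0 0 -0.0125 -0.066 0 50;0 0 0 -0.0125 -0.066 0 50;0 0 0 -0.0125 -0.066 0 50;0 0 0 -0.0125 -0.066 0 50;0 0 0 -0.0125 -0.066 0 50;0 0 0 -0.0125 -0.066 0 50;0 0 0 -0.0125 -0.066 0 50;0 0 0 0 0 0 50;0 0 0 0 0 0 50"
}}

```text
clock: 28.57
position: [0.424, -0.2631, 0.1678]
tcp_rot: [-0.002, 0.776, 0.631, -0.001]
wrist_force: [-0.6, 0.6, -0.6]
finger_gap: 0.05
```

```bash
python3 - <<'E'
from h import *
import pickle
d=wr('w15.png'); pickle.dump(d,open('w15.pkl','wb')); K=np.array([[d['fx'],0,d['cx']],[0,d['fy'],d['cy']],[0,0,1.]])
print(cv2.projectPoints(np.array([[.427,-.264,0],[.427,-.264,.03],[.427,-.264,.06]]),d['rvec'],d['tvec'],K,None)[0].reshape(-1,2).round(0).tolist())
c=cv2.resize(d['img'][140:300,220:420],(800,600)[:2] and (750,600),interpolation=cv2.INTER_CUBIC); cv2.imwrite('pics/c15.png',np.clip(c.astype(float)*1.3,0,255).astype(np.uint8)[:,:,::-1])
E
```

```text
tcp [ 0.424  -0.2631  0.1678] jaw -11.8 gap 0.05 F [-0.6  0.6 -0.6] t 28.5667 q7 0.17
[[328.0, 212.0], [329.0, 220.0], [329.0, 229.0]]
```

View pics/c15.png

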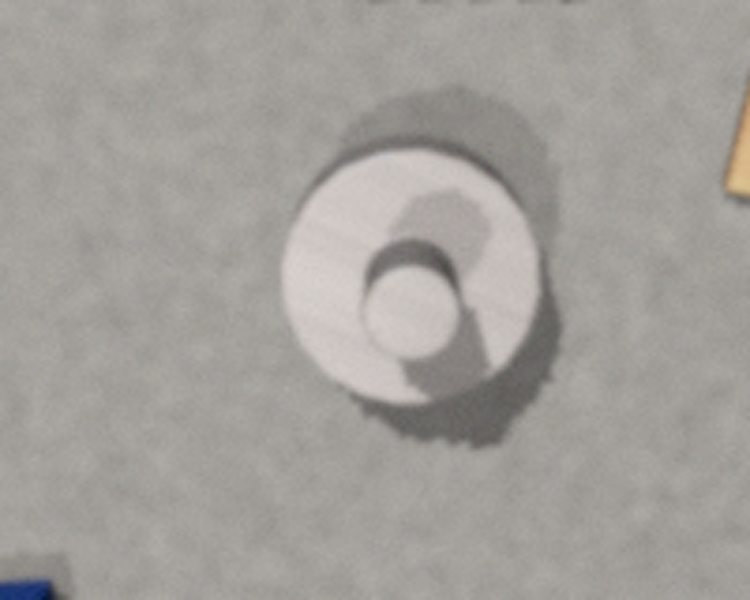

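Knob top centre at crop (412,312), which is px (330,223). That puts the weight at about (0.4285,-0.2598). Descend onto the knob.

>>> {"name": "servo_tool", "arguments": {
  "motion": "0 0 0 0.008 0.0062 -0.06 50;0 0 0 0 0 -0.06 50;0 0 0 0 0 -0.06 50;0 0 0 0 0 -0.06 50;0 0 0 0 0 -0.045 50;0 0 0 0 0 -0.025 50;0 0 0 0 0 -0.01 50;0 0 0 0 0 0 50;0 0 0 0 0 0 50"
}}

```text
clock: 29.37
position: [0.4304, -0.2576, 0.01]
tcp_rot: [-0.0, 0.774, 0.633, 0.0]
wrist_force: [0.1, -0.3, 0.5]
finger_gap: 0.0502
```

>>> {"name": "servo_tool", "arguments": {
  "motion": "0 0 0 -0.0036 -0.0042 -0.007 50;0 0 0 0 0 -0.006 45;0 0 0 0 0 0 40;0 0 0 0 0 0 12;0 0 0 0 0 0 12;0 0 0 0 0 0 12;0 0 0 0 0 0 12;0 0 0 0 0 0 12",
  "grip_force": 90
}}

```text
clock: 30.03
position: [0.4281, -0.2609, 0.0041]
tcp_rot: [0.0, 0.775, 0.632, -0.0]
wrist_force: [-2.3, 1.1, 6.1]
finger_gap: 0.0188
```

>>> {"name": "servo_tool", "arguments": {
  "motion": "0 0 0 0 0 0.01 12;0 0 0 0 0 0.03 12;0 0 0 0 0 0.05 12;0 0 0 0 0 0.06 12;0 0 0 0 0 0.06 12;0 0 0 0 0 0.05 12;0 0 0 0 0 0.02 12;0 0 0 0 0 0 12;0 0 0 0 0 0 12"
}}

```text
clock: 30.78
position: [0.4269, -0.2603, 0.1422]
tcp_rot: [-0.001, 0.775, 0.632, -0.0]
wrist_force: [-0.8, 0.3, -7.2]
finger_gap: 0.0185
```

```bash
python3 - <<'E'
from h import *
d=wr('w16.png'); g=cv2.cvtColor(d['img'],cv2.COLOR_RGB2HSV); b=g[:,:,1]<40
K=np.array([[d['fx'],0,d['cx']],[0,d['fy'],d['cy']],[0,0,1.]]); p=telemetry.state()['position']
# expected disc top outline if held upright
e=[p+[.032*np.cos(t),.032*np.sin(t),.026] for t in np.linspace(0,6.28,5)[:4]]
print(cv2.projectPoints(np.array(e),d['rvec'],d['tvec'],K,None)[0].reshape(-1,2).round(0).tolist())
print('V col330',g[180:420:8,325,2].tolist()); 
E
```

```text
tcp [ 0.4269 -0.2603  0.1422] jaw -11.5 gap 0.0185 F [-0.8  0.3 -7.2] t 30.7833 q7 0.15
[[389.0, 293.0], [309.0, 243.0], [259.0, 316.0], [336.0, 359.0]]
V col330 [128, 122, 133, 126, 123, 129, 90, 89, 139, 135, 132, 135, 133, 100, 92, 91, 91, 134, 138, 131, 142, 156, 151, 129, 129, 130, 129, 128, 128, 131]
```

The weight is held: Fz is -7.2 N, about 0.73 kg. Carry it to the board's middle.

>>> {"name": "servo_tool", "arguments": {
  "motion": "0 0 0 0.003 0.02 0 12;0 0 0 0.009 0.045 0 12;0 0 0 0.0125 0.0625 0 12;0 0 0 0.0125 0.0625 0 12;0 0 0 0.0125 0.0625 0 12;0 0 0 0.0125 0.0625 0 12;0 0 0 0.0125 0.0625 0 12;0 0 0 0.0125 0.0625 0 12;0 0 0 0.009 0.055 0 12;0 0 0 0.0035 0.03 0 12;0 0 0 0 0 0 12;0 0 0 0 0 0 12"
}}

```text
clock: 31.83
position: [0.4764, 0.0035, 0.1418]
tcp_rot: [-0.001, 0.773, 0.634, -0.001]
wrist_force: [0.8, -0.5, -7.5]
finger_gap: 0.0186
```

>>> {"name": "servo_tool", "arguments": {
  "motion": "0 0 0 0 -0.003 -0.03 12;0 0 0 0 0 -0.03 12;0 0 0 0 0 -0.03 12;0 0 0 0 0 -0.02 12;0 0 0 0 0 -0.012 12;0 0 0 0 0 -0.003 12;0 0 0 0 0 0 12;0 0 0 0 0 0 12"
}}

```text
clock: 32.5
position: [0.4784, 0.0002, 0.0813]
tcp_rot: [0.0, 0.775, 0.632, 0.0]
wrist_force: [-0.1, -0.4, -7.2]
finger_gap: 0.0185
```

>>> {"name": "servo_tool", "arguments": {
  "motion": "0 0 0 -0.0034 0.003 -0.005 12;0 0 0 0 0 -0.004 12;0 0 0 0 0 -0.003 12;0 0 0 0 0 0 12;0 0 0 0 0 0 12"
}}

```text
clock: 32.92
position: [0.4761, 0.0018, 0.0748]
tcp_rot: [0.0, 0.775, 0.633, 0.0]
wrist_force: [-0.1, -0.8, -7.0]
finger_gap: 0.0183
```

>>> {"name": "servo_tool", "arguments": {
  "motion": "0 0 0 0 0 -0.002 12;0 0 0 0 0 0 12;0 0 0 0 0 0 12"
}}

```text
clock: 33.17
position: [0.4764, 0.0018, 0.0741]
tcp_rot: [0.0, 0.775, 0.633, 0.0]
wrist_force: [-0.4, 0.0, -4.0]
finger_gap: 0.0186
```

>>> {"name": "servo_tool", "arguments": {
  "motion": "0 0 0 0 0 0 25;0 0 0 0 0 0 40;0 0 0 0 0 0 45;0 0 0 0 0 0 45;0 0 0 0 0 0.03 45;0 0 0 0 0 0.06 45;0 0 0 0 0 0.07 45;0 0 0 0 0 0.07 45;0 0 0 0 0 0.06 45;0 0 0 0 0 0 45;0 0 0 0 0 0 45;0 0 0 0 0 0 45"
}}

```text
clock: 34.17
position: [0.4756, 0.0017, 0.2185]
tcp_rot: [-0.0, 0.775, 0.632, -0.0]
wrist_force: [-0.3, -0.1, 0.2]
finger_gap: 0.0449
```

```bash
python3 - <<'E'
from h import *
d=wr('w17.png'); s=grab_frame('scene')
K=lambda d:np.array([[d['fx'],0,d['cx']],[0,d['fy'],d['cy']],[0,0,1.]])
# disc top (z=.10), low-saturation region near the expected spot
g=cv2.cvtColor(d['img'],cv2.COLOR_RGB2HSV)
pc=cv2.projectPoints(np.array([[.4766,.002,.10],[.4766,.002,.13]]),d['rvec'],d['tvec'],K(d),None)[0].reshape(-1,2); print(pc.round(0).tolist())
m=np.zeros(g.shape[:2],np.uint8); x,y=pc[0].astype(int); m[max(y-75,0):y+75,x-45-20:x+65]=(g[:,:,1]<45)[max(y-75,0):y+75,x-65:x+65]*1
m=cv2.morphologyEx(m,cv2.MORPH_OPEN,np.ones((5,5),np.uint8)); n,l,st,ce=cv2.connectedComponentsWithStats(m)
for i in range(1,n):
    if st[i,4]>300: print(st[i],ce[i].round(0),ray(d,st[i,0]+st[i,2]/2,st[i,1]+st[i,3]/2,.10).round(4))
b=lambda i:np.clip(i.astype(float)*1.4,0,255).astype(np.uint8)
cv2.imwrite('pics/c17.png',np.hstack([cv2.resize(b(d['img']),(440,330)),cv2.resize(b(s['img'][190:320,280:430]),(357,330))])[:,:,::-1])
E
```

```text
tcp [0.4756 0.0017 0.2185] jaw -11.5 gap 0.0449 F [-0.3 -0.1  0.2] t 34.1667 q7 -0.38
[[326.0, 224.0], [326.0, 235.0]]
[ 260  149   17  150 2100] [267. 230.] [0.4282 0.0122 0.1   ]
[ 371  149   19  150 1943] [383. 230.] [ 0.5231 -0.007   0.1   ]
[ 289  183   74   74 4290] [326. 220.] [0.4777 0.0058 0.1   ]
```

The disc reads as a round 74×74 px blob, about 4 mm from the board's middle, with the gripper well clear. Handing in.

```bash
python3 -c "
from rig import ticket
print(ticket.close_job())"
```

```text
the job is handed in; nothing more can be done
None
```

The drying stack is built and handed in at about 34 s of simulated time; no verdict was reported. I never reached for the lath, tin, tape measure, bearing or the blue and pink look-alikes, but I did not re-measure them at the end.

These are my last measurements, in the bearer's frame:

| Piece | Offset across (x) | Position along (y) |
|---|---|---|
| First strip | -2 mm | -89 mm |
| Second strip | +1.5 mm | +88 mm |
| Offcut | -1 mm | 0 mm |
| Board | +0.5 mm | -0.5 mm |

- **When measured:** the strips and offcut were measured before the board went on. The board was measured before the weight went on.
- **Weight:** it stands about 4 mm from the board's middle. The disc showed as an even circle in the wrist view, so I took it as upright. The gripper was open and about 145 mm above the release height.

**Checks that disagreed or failed:**
- **Fingertip height:** the fingertips sat roughly 30–40 mm behind the stated TCP, so the first close on a strip caught nothing. I worked around it by going deeper, to a reported TCP height of about -30 mm.
- **Finger opening:** it read 1–3 mm below the true width of whatever was held.
- **Bearer position:** the scene camera put the bearer's centre about 3–5 mm off the other two views in x; I used the wrist camera's value.
- **Final picture:** it could not be viewed because the 16-picture limit was reached, so the last check is numeric only.

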